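# Load the long sample carrier into the sloped infeed chute

### The arm

A 7-joint arm with a two-finger parallel gripper is mounted at the origin on a cart in front of the work surface, level with it; the furniture and walls round the work are solid. World frame = base frame: x ahead of the robot, y to its left, z up, the work surface at z = 0. Lengths are in m, angles in rad, forces in N, time in s.
With the tool pointing down it reaches from about 0.35 to 0.775 m from the base axis. Payload 3.1 kg.
Tool frame: the origin (TCP) lies midway between the tips of the shut fingers; the grasp point (between the pads) lies 19 mm behind it; z points along the fingers, y is the line along which they close (so a half turn about z gives the same grasp; the last joint's range is limited). The gripper opens to 85 mm and grips with 20 to 120 N. Pads are 22 mm wide; open, the fingers measure 114 mm over their backs; the gripper's body (76 mm by 85 mm) begins 54 mm behind the grasp point. The pads swing forward as they close: fully open they stand 13 mm farther back than shut.
Start: joints at [1.168, 0.311, 0.014, 1.512, -0.004, 1.319, -0.027], TCP at [0.194, -0.515, 0.231] pointing down, gripper open.
Joint ranges: [-2.7, 2.7], [-0.3, 1.91], [-1.27, 1.3], [0.12, 2.57], [-1.44, 4.58], [0.2, 2.03], [-3.05, 3.05]. Speed limits (rad/s): [2.79, 2.79, 3.14, 3.14, 3.14, 3.14, 3.14].

### API

Orientations are given as a unit quaternion [x, y, z, w].
In Python, from station import * gives the robot as it stands.
- The arm moves only by the shell command python3 -m jog 'ROWS' [FORCE]. ROWS is JSON, a list of rows, each an object of numbers: "grip": the finger opening in mm, from 0 to 85.4; "dx", "dy", "dz": the shift along the tool's x, y, z each as a share of 0.1 m, from -1 to 1; "ax", "ay", "az": the turn, a rotation vector about the tool's x, y, z each as a share of 180 degrees, from -1 to 1. In form: [{"grip": .., "dx": .., "dy": .., "dz": .., "ax": .., "ay": .., "az": ..}, ...]. A call has 1 to 12 rows; each row is the pose to reach, as a shift and turn from the pose commanded when the call began, along the tool's axes at that moment, turning the shorter way round; what a row does not reach only later rows make up. A row lasts 1/12 s, in which the tool goes at most 41.7 mm and 7.16 degrees, less where a joint would pass 70% of its speed; a pose out of reach is approached as far as the arm can. A call with a number of a shift or a turn outside -1 to 1 is refused whole. A call with a gripper value outside its range is refused whole. The fingers move at their own pace and stop on an object; FORCE is the grip in N (left out, the last holds). Time passes only in rows, so rows that repeat a pose let the fingers close. It gives the time, the measured TCP pose, the force, the opening and the grip force at its end, in the units of the state.
- state(): the state, without advancing time (a new reading comes with each control period).
- grab_frame(name): name is "scene" or "top" or "wrist"; returns the picture (480x640x3 uint8, red, green, blue); there is no depth.
- calibration(name): a dict with "K" (3x3 intrinsics, pixels), "origin" and "orientation" of the camera in the world. Camera axes: x right, y down, z forward; pixel columns grow to the right and rows downward; lengths in m; the calibration is good to about 2 mm. The wrist camera is an equidistant fisheye: a pixel r from the principal point sees the ray r / f radians off the axis. A picture is of the moment at which its call begins: read the wrist's pose just before it. calibration takes no time and is no camera call; for the wrist camera it gives the pose at the moment of the call.
- sign_off(): hands the job in; it is judged then, once.
The state is a dict: "t": time; "joint_positions": joint angles; "qvel": joint speeds; "joint_efforts": joint torques, N m; "tcp_pos": TCP position; "ee_rot": TCP orientation; "ft_force": force on the tool from outside, world axes, zero at the start; "moment": the same for the moment, N m; "width": finger opening in m; "grasp_force": force on a finger pad.
Only numpy, scipy, OpenCV 4.12 (cv2) and the standard library are available. Lean on these libraries where they do the work, as an engineer would, in place of code of your own. Each camera call takes 0.05 s, during which the arm holds its last target. There are 200 camera calls.

### The job

Load the sloped chute with the longer of the two grey sample carriers. First slide the chute's stop fully across the trough by its knob; then set the long carrier lengthwise in the upper end of the trough, let go of it there, push it down the slope until it rests against the stop, and at last swing the keeper arm fully across the trough behind it. Leave the short carrier and the jar, bottle, timer and dish on the bench where they stand.

Things in the scene. Friction and masses are not known exactly. Their poses are not given: they have to be found in the camera images.
- trough: the aluminium trough of the fixed chute. Origin on the middle of the trough's sloped floor, midway between the walls; x points down the slope (12 degrees below level), y across the trough, z out of the floor. The floor runs from x = -0.19 (upper end, open) to x = +0.17 (lower end) and is 68 mm wide between two walls 6 mm thick and 20 mm high. The floor is about 75 mm above the bench at the origin. A carrier does not slide down of itself: it must be pushed
- long_carrier_center (a point): centre (32 mm above its underside) of the long carrier, a loose grey block 120 x 60 x 36 mm (x, y, z) with a grip rib along the middle of its top, 70 mm long (x), 16 mm thick (y) and 28 mm high, 64 mm high in all; about 0.3 kg; x is along its length, and the two ends are alike. Rests on the bench at the start. Home, it lies lengthwise in the trough against the stop, with this point at x = 0.070, y = 0, z = 0.032 in the trough's frame
- short_carrier_center (a point): the same point of the short carrier, which is alike but 80 mm long with a rib of 30 mm; not wanted, leave it alone
- stop (a joint): travel of the stop, a steel bar 14 mm thick that slides straight across the lower part of the trough (toward the trough's -y): 0 = drawn back and the trough free, 0.070 m = fully across (end of travel). Its up-slope face is at x = 0.130 in the trough's frame. Slides with about 2 N of friction and stays where it is left
- stop_knob (a point): middle of the upright black knob of the stop, 16 mm thick and 45 mm tall (along the trough's z), on the trough's +y side, 42 mm above the floor plane of the trough; in the trough's frame at x = 0.137, y = 0.112 minus the joint's value. The housing under it is 22 mm high, as measured from the trough's floor plane
- keeper (a joint): angle of the keeper arm, a steel arm turning about an axis along the trough's z: 0 = square across the trough, right behind the home carrier (end of travel); it grows as the arm swings up the slope and then outward on the trough's -y side, to 2.4 rad. Stiff (about 0.06 N m), it stays where it is left. The arm is 12 mm wide and lies 23 to 33 mm above the trough's floor, over the walls
- keeper_knob (a point): middle of the upright black knob of the keeper, 16 mm thick and 43 mm tall (33 to 76 mm above the trough's floor), 60 mm from the hinge; with the arm across, it stands at x = 0.0025, y = 0.005 in the trough's frame
- keeper_hinge (a point): the keeper's hinge axis, 28 mm above the trough's floor plane, at x = 0.0025, y = -0.055 in the trough's frame. With the joint at angle a the knob is at x = 0.0025 - 0.060 sin a, y = -0.055 + 0.060 cos a in the trough's frame
- retort_stand: fixed stand to keep clear of, right of the chute and behind the carriers: three flat legs reaching about 130 mm out on the bench and a thin upright rod 0.67 m tall with a small clamp 0.40 m up; origin under its middle
- jar: bystander: loose jar with a blue cap, 52 mm across, 60 mm high; origin under its middle
- amber: bystander: loose amber bottle with a white cap, 57 mm across, 92 mm high; origin under its middle
- countdown: bystander: loose countdown timer, 71 x 71 x 20 mm; origin under its middle
- dish: bystander: loose flat clear dish with cover, 94 mm across, 16 mm high; origin under its middle
Things that resemble listed ones, but are neither listed nor needed, are in the scene too. What is shaped like the part that bears long_carrier_center but purple or yellow is not meant.

How it is judged:
By the outcome, as a careful person would: the job done as asked, in the order asked, and still so for the second after the job is handed in, with the robot touching nothing.
It also fails if it takes over 72 s, if anything falls off the work surface, if the arm or the gripper's body presses on something with over 40 N, if the wrist force passes 120 N, or if a joint passes its speed limit or range.

## Working session

There is one attempt and no reset: what is moved stays moved. The work goes in short steps, Python scripts to look and compute and a shell command to move; the robot and the scene stay as the last step left them, time stands still between calls to the robot, and variables do not carry over. Pictures are saved under pics/ and viewed, at most 10 in all, crops included, and the job is handed in when it is done.

```bash
mkdir -p pics; python3 - <<'E'
from station import *
import cv2
s=state();print(s['t'],s['tcp_pos'],s['ee_rot'],s['width'])
for n in ('scene','top'):
    im=grab_frame(n);cv2.imwrite(f'pics/{n}0.png',im[:,:,::-1]);c=calibration(n);print(n,c)
E
```

```text
0.0 [ 0.19392778 -0.51389846  0.2301998 ] [ 9.83764377e-01  1.79460989e-01 -2.45031439e-04 -1.15926248e-03] 0.08560829592947622
scene {'K': array([[589.62021343,   0.        , 319.2388428 ],
       [  0.        , 589.62021343, 247.13907407],
       [  0.        ,   0.        ,   1.        ]]), 'origin': array([-0.42513124, -0.97958244,  1.33390985]), 'orientation': array([ 0.83145917, -0.39325193,  0.16107825, -0.35788597])}
top {'K': array([[445.51210415,   0.        , 319.43199715],
       [  0.        , 445.51210415, 233.93162505],
       [  0.        ,   0.        ,   1.        ]]), 'origin': array([ 0.40841304, -0.13839937,  1.53368953]), 'orientation': array([ 0.71328205, -0.69888348,  0.04164607, -0.03249915])}
```

View pics/scene0.png

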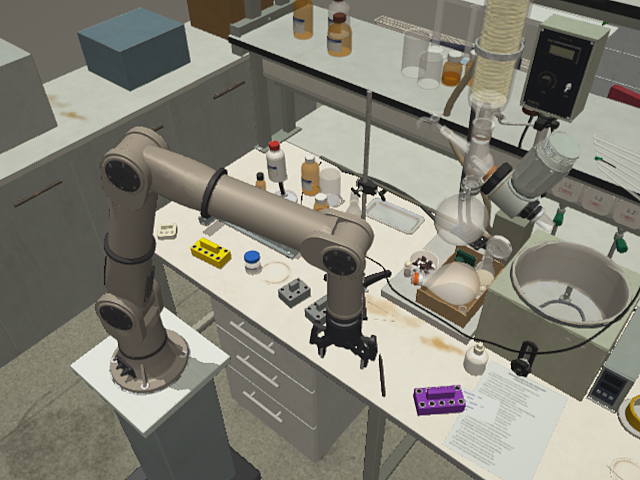

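View pics/top0.png

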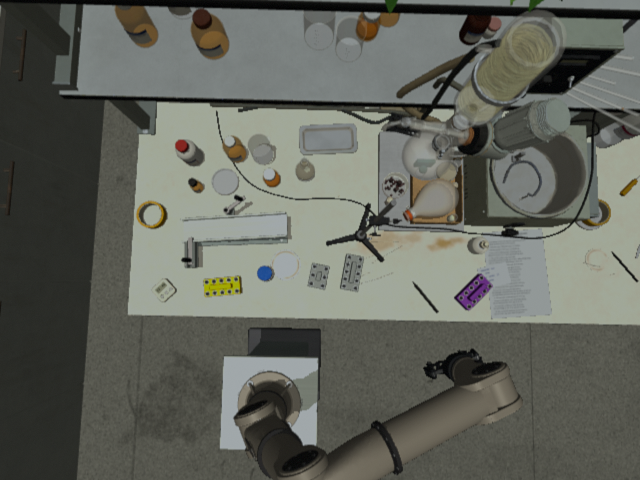

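Top view: chute at (185–290, 215–242), lower end left, with the stop knob near (186,260) and the keeper near (235,205). The long carrier is at (351,272) and the short one at (318,276). The stand is at (368,233). I'll enlarge this part.

```bash
python3 - <<'E'
import cv2
im=cv2.imread('pics/top0.png')[185:305,170:380]
cv2.imwrite('pics/crop0.png',cv2.resize(im,(798,456),interpolation=cv2.INTER_CUBIC))
E
cat > h.py <<'E'
import numpy as np,cv2
from station import *
from scipy.spatial.transform import Rotation as R
def cast(name,uv,z,c=None):
    c=c or calibration(name);K=c['K'];o=np.array(c['origin']);r=R.from_quat(c['orientation'])
    x=(uv[0]-K[0,2])/K[0,0];y=(uv[1]-K[1,2])/K[1,1]
    if name=='wrist':
        th=np.hypot(x,y);k=np.sin(th)/max(th,1e-9);d=np.array([x*k,y*k,np.cos(th)])
    else: d=np.array([x,y,1.])
    d=r.apply(d);return o+d*(z-o[2])/d[2]
E
```

```text
(no output)
```

View pics/crop0.png

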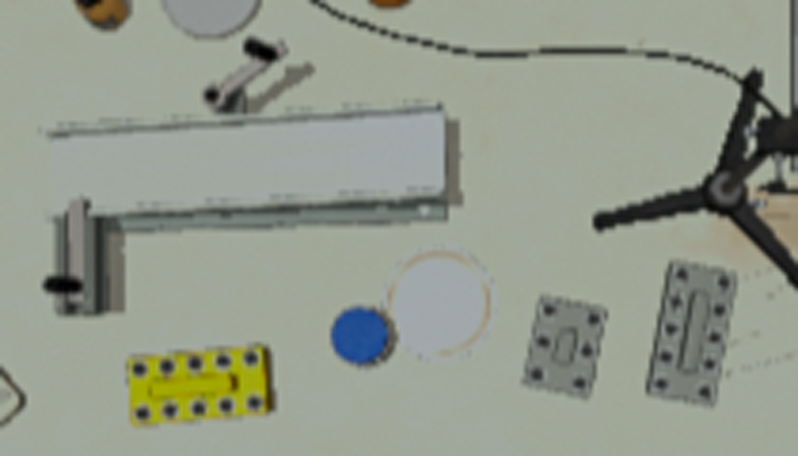

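```bash
python3 - <<'E'
from h import *
f=lambda u,v,z:cast('top',(170+(u+.5)/3.8-.5,185+(v+.5)/3.8-.5),z)
def p(n,*a): q=f(*a);print(n,q.round(4));return q
uf=p('upper far',443,108,.134);un=p('upper near',443,196,.134);lf=p('low far',50,133,.059);ln=p('low near',55,217,.059)
d=((lf+ln)-(uf+un))[:2];print('yaw',np.degrees(np.arctan2(d[1],d[0])),np.linalg.norm(d)/2,.36*np.cos(.209))
yaw=np.arctan2(d[1],d[0])
m=(uf+un)/2
p('stopknob top',62,285,.04+.06);p('hinge',212,96,.105);p('kknob',262,50,.15)
c=[p('c',*a,.036) for a in((672,262),(736,270),(716,405),(648,397))]
m=sum(c)/4;a=(c[0]+c[1]-c[2]-c[3])/2;print('carrier',m,np.linalg.norm(a),np.degrees(np.arctan2(a[1],a[0])),np.linalg.norm(c[0]-c[1]))
p('rib',694,332,.064); p('stand',722,188,0.0);p('short',565,345,.036);p('jar',362,335,.06);p('dish',440,302,.016);p('timer',0,400,.02)
s=state();r=R.from_quat(s['ee_rot']);print(r.as_matrix().round(3))
E
```

```text
upper far [ 0.6203 -0.0484  0.134 ]
upper near [ 0.5465 -0.0504  0.134 ]
low far [0.6021 0.2993 0.059 ]
low near [0.5285 0.2912 0.059 ]
yaw 93.01478003044716 0.3451588177478913 0.3521659988065804
stopknob top [0.4678 0.2704 0.1   ]
hinge [0.6307 0.1501 0.105 ]
kknob [0.6631 0.1014 0.15  ]
c [ 0.5017 -0.2486  0.036 ]
c [ 0.4958 -0.3055  0.036 ]
c [ 0.3767 -0.289   0.036 ]
c [ 0.3825 -0.2291  0.036 ]
carrier [ 0.43919249 -0.26804049  0.036     ] 0.12045811487944477 -8.597728801517098 0.05716850308171716
rib [ 0.4397 -0.2664  0.064 ]
stand [ 0.5724 -0.296   0.    ]
short [ 0.4266 -0.1553  0.036 ]
jar [0.4314 0.0209 0.06  ]
dish [ 0.4629 -0.043   0.016 ]
timer [0.3685 0.3426 0.02  ]
[[ 0.936  0.353 -0.001]
 [ 0.353 -0.936  0.002]
 [-0.    -0.002 -1.   ]]
```

The top view gives the trough's downhill direction at a yaw of about 93°, its origin near (0.575, 0.131), and the keeper at about 2.1 rad. The stop knob is near (0.468, 0.266), and the long carrier at (0.439, -0.268) with yaw -8.6°. Now I'll move to the knob and look on the way.

```bash
cat > snap.py <<'E'
import sys,pickle
from h import *
c=calibration('wrist');im=grab_frame('wrist');n=sys.argv[1]
cv2.imwrite(f'pics/{n}.png',im[:,:,::-1]);pickle.dump(c,open(f'{n}.pkl','wb'))
s=state();print(s['t'],np.round(s['tcp_pos'],4),np.round(s['ee_rot'],4),c['K'][0,0])
E
J="python3 -m jog"
$J '[{"dx":0.4,"dy":-0.27},{"dx":0.806,"dy":-0.535},{"dx":0.806,"dy":-0.535}]'
$J '[{"dx":0.4,"dy":-0.27},{"dx":0.806,"dy":-0.535},{"dx":0.806,"dy":-0.535}]'
$J '[{"dx":0.4,"dy":-0.27},{"dx":0.806,"dy":-0.535},{"dx":0.806,"dy":-0.535}]'
$J '[{"dx":0.4,"dy":-0.27},{"dx":0.806,"dy":-0.535},{"dx":0.806,"dy":-0.535},{"dx":0.806,"dy":-0.535}]'
python3 snap.py w1
```

```text
0.15 [ 0.194  -0.5141  0.2305] [ 9.838e-01  1.794e-01 -2.000e-04 -9.000e-04] 371.64829954431775invalid input at $[0]: expected keys grip, dx, dy, dz, ax, ay, az
invalid input at $[0]: expected keys grip, dx, dy, dz, ax, ay, az
invalid input at $[0]: expected keys grip, dx, dy, dz, ax, ay, az
invalid input at $[0]: expected keys grip, dx, dy, dz, ax, ay, az
```

```bash

python3 -m jog '[{"grip":85,"dx":0.4,"dy":-0.27,"dz":0,"ax":0,"ay":0,"az":0},{"grip":85,"dx":0.81,"dy":-0.54,"dz":0,"ax":0,"ay":0,"az":0},{"grip":85,"dx":0.81,"dy":-0.54,"dz":0,"ax":0,"ay":0,"az":0}]' 40
python3 -m jog '[{"grip":85,"dx":0.4,"dy":-0.27,"dz":0,"ax":0,"ay":0,"az":0},{"grip":85,"dx":0.81,"dy":-0.54,"dz":0,"ax":0,"ay":0,"az":0},{"grip":85,"dx":0.81,"dy":-0.54,"dz":0,"ax":0,"ay":0,"az":0}]'
python3 -m jog '[{"grip":85,"dx":0.4,"dy":-0.27,"dz":0,"ax":0,"ay":0,"az":0},{"grip":85,"dx":0.81,"dy":-0.54,"dz":0,"ax":0,"ay":0,"az":0},{"grip":85,"dx":0.81,"dy":-0.54,"dz":0,"ax":0,"ay":0,"az":0}]'
python3 -m jog '[{"grip":85,"dx":0.4,"dy":-0.27,"dz":0,"ax":0,"ay":0,"az":0},{"grip":85,"dx":0.81,"dy":-0.54,"dz":0,"ax":0,"ay":0,"az":0},{"grip":85,"dx":0.81,"dy":-0.54,"dz":0,"ax":0,"ay":0,"az":0},{"grip":85,"dx":0.81,"dy":-0.54,"dz":0,"ax":0,"ay":0,"az":0}]'
python3 snap.py w1
```

```text
t: 0.4
tcp_pos: [0.2558, -0.4297, 0.2309]
ee_rot: [0.983, 0.183, 0.002, -0.002]
ft_force: [1.5, 1.0, 0.0]
width: 0.0849
grasp_force: 0.0
t: 0.65
tcp_pos: [0.3121, -0.3498, 0.2312]
ee_rot: [0.983, 0.184, 0.002, -0.002]
ft_force: [1.4, -0.0, -0.4]
width: 0.0851
grasp_force: 0.0
t: 0.9
tcp_pos: [0.3683, -0.2704, 0.2313]
ee_rot: [0.983, 0.184, 0.002, -0.002]
ft_force: [-0.8, 1.4, 0.1]
width: 0.0847
grasp_force: 0.0
t: 1.23
tcp_pos: [0.4237, -0.1926, 0.2312]
ee_rot: [0.983, 0.184, 0.001, -0.001]
ft_force: [-0.2, -1.1, -0.6]
width: 0.0849
grasp_force: 0.0
1.2833 [ 0.4219 -0.1958  0.2311] [ 9.833e-01  1.822e-01 -1.000e-04 -3.000e-04] 371.64829954431775
```

```bash

python3 -m jog '[{"grip":85,"dx":0.17,"dy":-0.34,"dz":0,"ax":0,"ay":0,"az":0},{"grip":85,"dx":0.34,"dy":-0.68,"dz":0,"ax":0,"ay":0,"az":0},{"grip":85,"dx":0.41,"dy":-0.83,"dz":0,"ax":0,"ay":0,"az":0}]'
python3 -m jog '[{"grip":85,"dx":0.17,"dy":-0.34,"dz":0,"ax":0,"ay":0,"az":0},{"grip":85,"dx":0.34,"dy":-0.68,"dz":0,"ax":0,"ay":0,"az":0},{"grip":85,"dx":0.41,"dy":-0.83,"dz":0,"ax":0,"ay":0,"az":0}]'
python3 -m jog '[{"grip":85,"dx":0.17,"dy":-0.34,"dz":0,"ax":0,"ay":0,"az":0},{"grip":85,"dx":0.34,"dy":-0.68,"dz":0,"ax":0,"ay":0,"az":0},{"grip":85,"dx":0.41,"dy":-0.83,"dz":0,"ax":0,"ay":0,"az":0}]'
python3 -m jog '[{"grip":85,"dx":0.17,"dy":-0.34,"dz":0,"ax":0,"ay":0,"az":0},{"grip":85,"dx":0.34,"dy":-0.68,"dz":0,"ax":0,"ay":0,"az":0},{"grip":85,"dx":0.41,"dy":-0.83,"dz":0,"ax":0,"ay":0,"az":0}]'
python3 -m jog '[{"grip":85,"dx":0.17,"dy":-0.34,"dz":0,"ax":0,"ay":0,"az":-0.4},{"grip":85,"dx":0.34,"dy":-0.68,"dz":0,"ax":0,"ay":0,"az":-0.4},{"grip":85,"dx":0.41,"dy":-0.83,"dz":0,"ax":0,"ay":0,"az":-0.4},{"grip":85,"dx":0.41,"dy":-0.83,"dz":0,"ax":0,"ay":0,"az":-0.4},{"grip":85,"dx":0.41,"dy":-0.83,"dz":0,"ax":0,"ay":0,"az":-0.4},{"grip":85,"dx":0.41,"dy":-0.83,"dz":0,"ax":0,"ay":0,"az":-0.4},{"grip":85,"dx":0.41,"dy":-0.83,"dz":0,"ax":0,"ay":0,"az":-0.4},{"grip":85,"dx":0.41,"dy":-0.83,"dz":0,"ax":0,"ay":0,"az":-0.4},{"grip":85,"dx":0.41,"dy":-0.83,"dz":0,"ax":0,"ay":0,"az":-0.4},{"grip":85,"dx":0.41,"dy":-0.83,"dz":0,"ax":0,"ay":0,"az":-0.4},{"grip":85,"dx":0.41,"dy":-0.83,"dz":0,"ax":0,"ay":0,"az":-0.4}]' | tail -6
python3 snap.py w2
```

```text
t: 1.53
tcp_pos: [0.4298, -0.1025, 0.2312]
ee_rot: [0.984, 0.181, 0.0, -0.001]
ft_force: [-0.8, 0.8, 0.5]
width: 0.0851
grasp_force: 0.0
t: 1.78
tcp_pos: [0.4388, -0.0101, 0.2314]
ee_rot: [0.983, 0.181, 0.0, -0.001]
ft_force: [0.0, 0.1, 0.1]
width: 0.085
grasp_force: 0.0
t: 2.03
tcp_pos: [0.448, 0.082, 0.2314]
ee_rot: [0.983, 0.181, 0.0, -0.001]
ft_force: [-0.1, 0.6, 0.4]
width: 0.0849
grasp_force: 0.0
t: 2.28
tcp_pos: [0.4571, 0.174, 0.2313]
ee_rot: [0.984, 0.181, 0.0, -0.001]
ft_force: [-0.1, 1.3, 0.8]
width: 0.0851
grasp_force: 0.0
t: 3.2
tcp_pos: [0.4674, 0.26, 0.2305]
ee_rot: [0.691, 0.723, -0.001, 0.0]
ft_force: [-0.2, -0.9, -0.3]
width: 0.0849
grasp_force: 0.0
3.25 [0.4673 0.2603 0.2306] [ 6.922e-01  7.217e-01 -8.000e-04  3.000e-04] 371.64829954431775
```

View pics/w2.png

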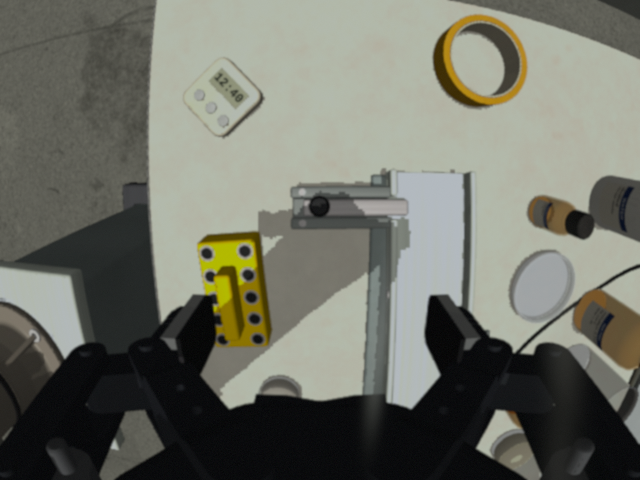

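View pics/w1.png

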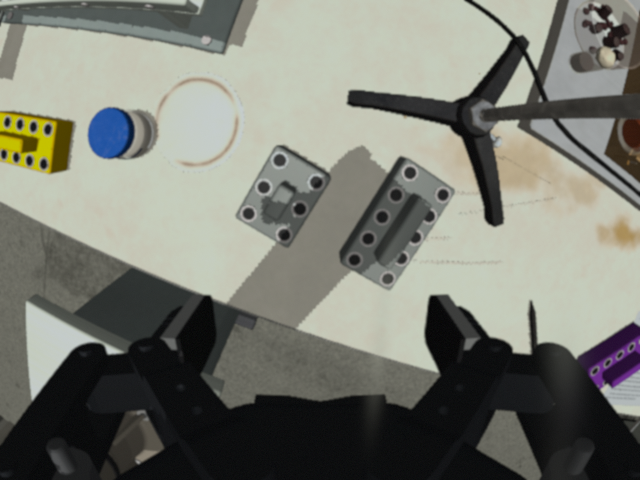

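```bash
python3 - <<'E'
from h import *
import pickle
c1=pickle.load(open('w1.pkl','rb'));c2=pickle.load(open('w2.pkl','rb'))
print('knob',cast('wrist',(319,206),.108,c2))
print('near wall low',cast('wrist',(391,173),.059,c2),'far',cast('wrist',(473,174),.059,c2))
# rows at lower part: z of wall top along slope at v=350
for z in (.095,):print('up', cast('wrist',(391,360),z,c2),cast('wrist',(473,310),.085,c2))
c=[cast('wrist',a,.036,c1) for a in((404,157),(454,189),(388,289),(341,256))]
m=sum(c)/4;a=(c[0]+c[1]-c[2]-c[3])/2;print('carrier',m,np.linalg.norm(a),np.degrees(np.arctan2(a[1],a[0])),np.linalg.norm(c[0]-c[1]))
E
```

```text
knob [0.46404422 0.28064376 0.108     ]
near wall low [0.52433353 0.30331139 0.059     ] far [0.60016351 0.30850356 0.059     ]
up [0.53503881 0.1419703  0.095     ] [0.6092329  0.18825445 0.085     ]
carrier [ 0.43794091 -0.26228072  0.036     ] 0.11418558564696633 -9.573899588370791 0.058237913881834934
```

w2 shows the stop knob top at (319,206) and the trough walls at columns 391 and 473. w1 shows the long carrier around (397,223) and the short one at (284,196). Next I'll lower over the knob and grip it.

```bash

python3 -m jog '[{"grip":60,"dx":0.12,"dy":-0.02,"dz":0.3,"ax":0,"ay":0,"az":0},{"grip":60,"dx":0.12,"dy":-0.02,"dz":0.6,"ax":0,"ay":0,"az":0},{"grip":60,"dx":0.12,"dy":-0.02,"dz":0.9,"ax":0,"ay":0,"az":0}]'
python3 -m jog '[{"grip":60,"dx":0,"dy":0,"dz":0.3,"ax":0,"ay":0,"az":0},{"grip":60,"dx":0,"dy":0,"dz":0.58,"ax":0,"ay":0,"az":0},{"grip":60,"dx":0,"dy":0,"dz":0.58,"ax":0,"ay":0,"az":0},{"grip":10,"dx":0,"dy":0,"dz":0.58,"ax":0,"ay":0,"az":0},{"grip":10,"dx":0,"dy":0,"dz":0.58,"ax":0,"ay":0,"az":0},{"grip":10,"dx":0,"dy":0,"dz":0.58,"ax":0,"ay":0,"az":0},{"grip":10,"dx":0,"dy":0,"dz":0.58,"ax":0,"ay":0,"az":0},{"grip":10,"dx":0,"dy":0,"dz":0.58,"ax":0,"ay":0,"az":0},{"grip":10,"dx":0,"dy":0,"dz":0.58,"ax":0,"ay":0,"az":0}]' 40
python3 snap.py w3
```

```text
t: 3.5
tcp_pos: [0.4645, 0.2741, 0.1406]
ee_rot: [0.692, 0.722, 0.001, 0.001]
ft_force: [0.6, 0.0, -0.4]
width: 0.06
grasp_force: 0.0
t: 4.25
tcp_pos: [0.4654, 0.2755, 0.0856]
ee_rot: [0.691, 0.723, 0.002, 0.001]
ft_force: [-0.3, -0.8, 5.4]
width: 0.0139
grasp_force: 39.2
4.3 [0.4654 0.2755 0.0856] [0.6906 0.7233 0.0021 0.0009] 371.64829954431775
```

```bash

python3 -m jog '[{"grip":10,"dx":0,"dy":0.1,"dz":-0.03,"ax":0,"ay":0,"az":0},{"grip":10,"dx":0,"dy":0.2,"dz":-0.03,"ax":0,"ay":0,"az":0},{"grip":10,"dx":0,"dy":0.3,"dz":-0.03,"ax":0,"ay":0,"az":0},{"grip":10,"dx":0,"dy":0.4,"dz":-0.03,"ax":0,"ay":0,"az":0},{"grip":10,"dx":0,"dy":0.5,"dz":-0.03,"ax":0,"ay":0,"az":0},{"grip":10,"dx":0,"dy":0.5,"dz":-0.03,"ax":0,"ay":0,"az":0}]' 
python3 -m jog '[{"grip":10,"dx":0,"dy":0.05,"dz":0,"ax":0,"ay":0,"az":0},{"grip":10,"dx":0,"dy":0.1,"dz":0,"ax":0,"ay":0,"az":0},{"grip":10,"dx":0,"dy":0.1,"dz":0,"ax":0,"ay":0,"az":0}]' 
python3 -m jog '[{"grip":10,"dx":0,"dy":0.04,"dz":0,"ax":0,"ay":0,"az":0},{"grip":10,"dx":0,"dy":0.08,"dz":0,"ax":0,"ay":0,"az":0},{"grip":10,"dx":0,"dy":0.08,"dz":0,"ax":0,"ay":0,"az":0}]' 
python3 snap.py w4
```

```text
t: 4.8
tcp_pos: [0.5154, 0.2782, 0.0858]
ee_rot: [0.691, 0.723, 0.002, -0.001]
ft_force: [2.7, 3.6, -7.0]
width: 0.014
grasp_force: 40.0
t: 5.05
tcp_pos: [0.5237, 0.2786, 0.0859]
ee_rot: [0.69, 0.724, 0.001, -0.001]
ft_force: [-1.0, 3.5, -6.0]
width: 0.0135
grasp_force: 40.0
t: 5.3
tcp_pos: [0.5246, 0.2786, 0.0858]
ee_rot: [0.689, 0.725, -0.005, -0.004]
ft_force: [-13.7, 1.4, 2.2]
width: 0.0137
grasp_force: 41.3
5.35 [0.5246 0.2786 0.0858] [ 0.689   0.7247 -0.0052 -0.0036] 371.64829954431775
```

The stop met its end of travel at x = 0.5246 with a 14 N rise. Releasing it, lifting, and heading for the long carrier.

```bash

python3 -m jog '[{"grip":10,"dx":0,"dy":-0.06,"dz":0,"ax":0,"ay":0,"az":0},{"grip":60,"dx":0,"dy":-0.06,"dz":0,"ax":0,"ay":0,"az":0},{"grip":60,"dx":0,"dy":-0.06,"dz":0,"ax":0,"ay":0,"az":0},{"grip":60,"dx":0,"dy":-0.06,"dz":0,"ax":0,"ay":0,"az":0},{"grip":60,"dx":0,"dy":-0.06,"dz":0,"ax":0,"ay":0,"az":0},{"grip":60,"dx":0,"dy":-0.06,"dz":-0.3,"ax":0,"ay":0,"az":0},{"grip":60,"dx":0,"dy":-0.06,"dz":-0.65,"ax":0,"ay":0,"az":0},{"grip":60,"dx":0,"dy":-0.06,"dz":-1,"ax":0,"ay":0,"az":0}]'
python3 -m jog '[{"grip":60,"dx":-0.3,"dy":-0.06,"dz":-0.2,"ax":0,"ay":0,"az":0},{"grip":60,"dx":-0.6,"dy":-0.12,"dz":-0.4,"ax":0,"ay":0,"az":0},{"grip":60,"dx":-0.9,"dy":-0.18,"dz":-0.45,"ax":0,"ay":0,"az":0}]' | head -2
python3 -m jog '[{"grip":60,"dx":-0.35,"dy":-0.06,"dz":0,"ax":0,"ay":0,"az":0},{"grip":60,"dx":-0.7,"dy":-0.12,"dz":0,"ax":0,"ay":0,"az":0},{"grip":60,"dx":-0.9,"dy":-0.18,"dz":0,"ax":0,"ay":0,"az":0}]' | head -2
python3 -m jog '[{"grip":60,"dx":-0.35,"dy":-0.06,"dz":0,"ax":0,"ay":0,"az":0},{"grip":60,"dx":-0.7,"dy":-0.12,"dz":0,"ax":0,"ay":0,"az":0},{"grip":60,"dx":-0.9,"dy":-0.18,"dz":0,"ax":0,"ay":0,"az":0}]' | head -2
python3 -m jog '[{"grip":60,"dx":-0.35,"dy":-0.06,"dz":0,"ax":0,"ay":0,"az":0},{"grip":60,"dx":-0.7,"dy":-0.12,"dz":0,"ax":0,"ay":0,"az":0},{"grip":60,"dx":-0.9,"dy":-0.18,"dz":0,"ax":0,"ay":0,"az":0}]' | head -2
python3 snap.py w5
python3 -m jog '[{"grip":60,"dx":-0.35,"dy":-0.06,"dz":0,"ax":0,"ay":0,"az":0},{"grip":60,"dx":-0.7,"dy":-0.12,"dz":0,"ax":0,"ay":0,"az":0},{"grip":60,"dx":-0.9,"dy":-0.18,"dz":0,"ax":0,"ay":0,"az":0}]' | head -2
python3 -m jog '[{"grip":60,"dx":-0.35,"dy":-0.06,"dz":0,"ax":0,"ay":0,"az":0.567},{"grip":60,"dx":-0.7,"dy":-0.12,"dz":0,"ax":0,"ay":0,"az":0.567},{"grip":60,"dx":-0.9,"dy":-0.18,"dz":0,"ax":0,"ay":0,"az":0.567},{"grip":60,"dx":-0.9,"dy":-0.18,"dz":0,"ax":0,"ay":0,"az":0.567},{"grip":60,"dx":-0.9,"dy":-0.18,"dz":0,"ax":0,"ay":0,"az":0.567},{"grip":60,"dx":-0.9,"dy":-0.18,"dz":0,"ax":0,"ay":0,"az":0.567},{"grip":60,"dx":-0.9,"dy":-0.18,"dz":0,"ax":0,"ay":0,"az":0.567},{"grip":60,"dx":-0.9,"dy":-0.18,"dz":0,"ax":0,"ay":0,"az":0.567},{"grip":60,"dx":-0.9,"dy":-0.18,"dz":0,"ax":0,"ay":0,"az":0.567},{"grip":60,"dx":-0.9,"dy":-0.18,"dz":0,"ax":0,"ay":0,"az":0.567},{"grip":60,"dx":-0.9,"dy":-0.18,"dz":0,"ax":0,"ay":0,"az":0.567},{"grip":60,"dx":-0.9,"dy":-0.18,"dz":0,"ax":0,"ay":0,"az":0.567}]' | head -3
python3 snap.py w6
```

```text
t: 6.02
tcp_pos: [0.526, 0.276, 0.1871]
ee_rot: [0.691, 0.723, -0.001, 0.0]
ft_force: [1.2, 0.8, -0.0]
width: 0.0598
grasp_force: 0.0
t: 6.27
tcp_pos: [0.5139, 0.1869, 0.2356]
t: 6.52
tcp_pos: [0.4991, 0.0899, 0.2317]
t: 6.77
tcp_pos: [0.4846, -0.0008, 0.2316]
t: 7.02
tcp_pos: [0.4702, -0.0916, 0.2318]
7.0667 [ 0.4691 -0.0959  0.2314] [ 0.6949  0.7191 -0.0029  0.0018] 371.64829954431775
t: 7.32
tcp_pos: [0.4563, -0.1816, 0.2318]
t: 8.32
tcp_pos: [0.4432, -0.2675, 0.2319]
ee_rot: [0.998, 0.055, 0.0, 0.001]
8.3667 [ 0.4432 -0.2675  0.2319] [9.986e-01 5.360e-02 2.000e-04 6.000e-04] 371.64829954431775
```

```bash

python3 -m jog '[{"grip":50,"dx":-0.04,"dy":-0.02,"dz":0.3,"ax":0,"ay":0,"az":0.084},{"grip":50,"dx":-0.04,"dy":-0.02,"dz":0.6,"ax":0,"ay":0,"az":0.084},{"grip":50,"dx":-0.04,"dy":-0.02,"dz":0.95,"ax":0,"ay":0,"az":0.084}]' | head -3
python3 -m jog '[{"grip":50,"dx":0,"dy":0,"dz":0.3,"ax":0,"ay":0,"az":0},{"grip":50,"dx":0,"dy":0,"dz":0.6,"ax":0,"ay":0,"az":0},{"grip":50,"dx":0,"dy":0,"dz":0.75,"ax":0,"ay":0,"az":0},{"grip":50,"dx":0,"dy":0,"dz":0.75,"ax":0,"ay":0,"az":0}]'
python3 snap.py w7
```

```text
t: 8.62
tcp_pos: [0.4402, -0.2668, 0.1373]
ee_rot: [0.997, -0.074, 0.002, 0.002]
t: 8.95
tcp_pos: [0.4357, -0.2643, 0.0578]
ee_rot: [0.997, -0.072, -0.004, -0.002]
ft_force: [-0.2, 0.5, -0.6]
width: 0.0499
grasp_force: 0.0
9.0 [ 0.4376 -0.2651  0.06  ] [ 9.974e-01 -7.220e-02 -1.700e-03 -9.000e-04] 371.64829954431775
```

View pics/w7.png

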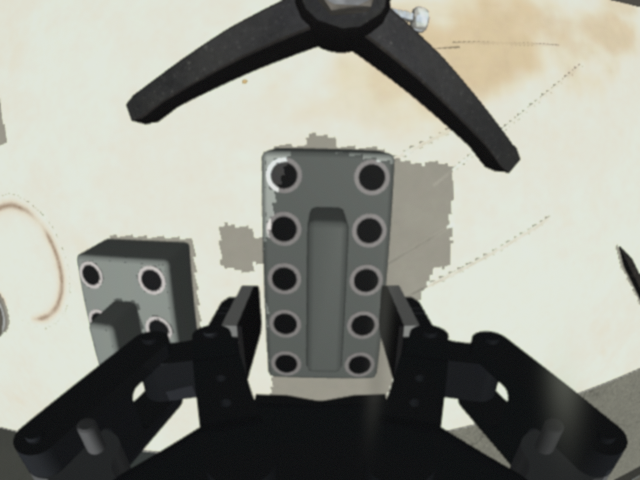

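View pics/w5.png

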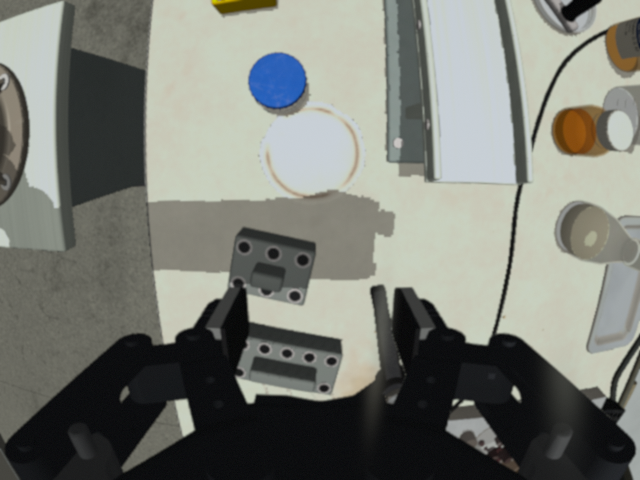

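```bash
python3 - <<'E'
from h import *
import pickle
c5=pickle.load(open('w5.pkl','rb'));c7=pickle.load(open('w7.pkl','rb'))
print('rib ends',cast('wrist',(327,219),.064,c7),cast('wrist',(327,370),.064,c7))
a=cast('wrist',(433,181),.134,c5);b=cast('wrist',(523,182),.134,c5);print('trough up walls',a,b,(a+b)/2)
a=cast('wrist',(424,40),.11,c5);b=cast('wrist',(513,40),.11,c5);print(a,b,(a+b)/2)
E
```

```text
rib ends [ 0.47120649 -0.2702775   0.064     ] [ 0.40367782 -0.26093343  0.064     ]
trough up walls [ 0.54225231 -0.04576432  0.134     ] [ 0.61246642 -0.04065197  0.134     ] [ 0.57735937 -0.04320814  0.134     ]
[0.53752437 0.05564711 0.11      ] [0.6108005  0.06910289 0.11      ] [0.57416244 0.062375   0.11      ]
```

w7 shows the rib at columns 308–347, centred between the fingers, and its centre (0.4375, -0.2656) is at the TCP. w5 shows the trough's upper end at (433..523, 181). Gripping and carrying.

```bash

python3 -m jog '[{"grip":50,"dx":0,"dy":0,"dz":0.18,"ax":0,"ay":0,"az":0},{"grip":50,"dx":0,"dy":0,"dz":0.18,"ax":0,"ay":0,"az":0},{"grip":8,"dx":0,"dy":0,"dz":0.18,"ax":0,"ay":0,"az":0},{"grip":8,"dx":0,"dy":0,"dz":0.18,"ax":0,"ay":0,"az":0},{"grip":8,"dx":0,"dy":0,"dz":0.18,"ax":0,"ay":0,"az":0},{"grip":8,"dx":0,"dy":0,"dz":0.18,"ax":0,"ay":0,"az":0},{"grip":8,"dx":0,"dy":0,"dz":0.18,"ax":0,"ay":0,"az":0},{"grip":8,"dx":0,"dy":0,"dz":0.18,"ax":0,"ay":0,"az":0}]' 60
python3 -m jog '[{"grip":8,"dx":0,"dy":0,"dz":-0.2,"ax":0,"ay":0,"az":0},{"grip":8,"dx":0,"dy":0,"dz":-0.5,"ax":0,"ay":0,"az":0},{"grip":8,"dx":0,"dy":0,"dz":-0.8,"ax":0,"ay":0,"az":0},{"grip":8,"dx":0,"dy":0,"dz":-1,"ax":0,"ay":0,"az":0}]'
```

```text
t: 9.67
tcp_pos: [0.44, -0.2665, 0.0449]
ee_rot: [0.997, -0.073, 0.001, 0.001]
ft_force: [0.0, -1.2, 6.3]
width: 0.0146
grasp_force: 60.4
t: 10.0
tcp_pos: [0.4392, -0.2655, 0.1452]
ee_rot: [0.997, -0.073, 0.001, 0.0]
ft_force: [1.8, 0.1, -3.0]
width: 0.0144
grasp_force: 59.3
```

```bash

python3 -m jog '[{"grip":8,"dx":0.1,"dy":-0.28,"dz":-0.2,"ax":0,"ay":0,"az":0},{"grip":8,"dx":0.2,"dy":-0.56,"dz":-0.5,"ax":0,"ay":0,"az":0},{"grip":8,"dx":0.34,"dy":-0.98,"dz":-0.9,"ax":0,"ay":0,"az":0},{"grip":8,"dx":0.34,"dy":-0.98,"dz":-0.9,"ax":0,"ay":0,"az":0}]' | head -2
python3 -m jog '[{"grip":8,"dx":0.1,"dy":-0.3,"dz":0,"ax":0,"ay":0,"az":0},{"grip":8,"dx":0.2,"dy":-0.64,"dz":0,"ax":0,"ay":0,"az":0},{"grip":8,"dx":0.34,"dy":-0.98,"dz":0,"ax":0,"ay":0,"az":0}]' | head -2
python3 -m jog '[{"grip":8,"dx":0.1,"dy":-0.3,"dz":0,"ax":0,"ay":0,"az":-0.47},{"grip":8,"dx":0.2,"dy":-0.6,"dz":0,"ax":0,"ay":0,"az":-0.47},{"grip":8,"dx":0.34,"dy":-0.98,"dz":0,"ax":0,"ay":0,"az":-0.47},{"grip":8,"dx":0.34,"dy":-0.98,"dz":0,"ax":0,"ay":0,"az":-0.47},{"grip":8,"dx":0.34,"dy":-0.98,"dz":0,"ax":0,"ay":0,"az":-0.47},{"grip":8,"dx":0.34,"dy":-0.98,"dz":0,"ax":0,"ay":0,"az":-0.47},{"grip":8,"dx":0.34,"dy":-0.98,"dz":0,"ax":0,"ay":0,"az":-0.47},{"grip":8,"dx":0.34,"dy":-0.98,"dz":0,"ax":0,"ay":0,"az":-0.47},{"grip":8,"dx":0.34,"dy":-0.98,"dz":0,"ax":0,"ay":0,"az":-0.47},{"grip":8,"dx":0.34,"dy":-0.98,"dz":0,"ax":0,"ay":0,"az":-0.47},{"grip":8,"dx":0.34,"dy":-0.98,"dz":0,"ax":0,"ay":0,"az":-0.47},{"grip":8,"dx":0.34,"dy":-0.98,"dz":0,"ax":0,"ay":0,"az":-0.47}]' | head -3
cat > go.py <<'E'
# print shift (x0.1m) & turn (x180deg) to reach trough-frame TCP x,y,z, aligned tool
import sys
from h import *
O=np.array([.5745,.132,.075]);YAW=93.
RT=R.from_euler('ZY',[YAW,12],degrees=True)
def goal(p):return O+RT.apply(p)
RG=RT*R.from_euler('x',180,degrees=True)
if __name__=='__main__':
    s=state();r=R.from_quat(s['ee_rot']);t=np.array(s['tcp_pos'])
    print('t',s['t'],'tcp in trough',(RT.inv().apply(t-O)).round(4))
    g=goal([float(a) for a in sys.argv[1:4]])
    print('shift',(r.inv().apply(g-t)*10).round(3),'turn',((r.inv()*RG).as_rotvec()/np.pi).round(4))
E
python3 go.py -.12 0 .13
```

```text
t: 10.33
tcp_pos: [0.4901, -0.1678, 0.2369]
t: 10.58
tcp_pos: [0.5337, -0.0809, 0.2328]
t: 11.58
tcp_pos: [0.5816, 0.0101, 0.232]
ee_rot: [0.785, 0.619, -0.001, -0.001]
t 11.5833 tcp in trough [-0.1521 -0.0007  0.1282]
shift [ 0.303 -0.097  0.049] turn [-0.0105 -0.066  -0.091 ]
```

```bash

python3 -m jog '[{"grip":8,"dx":0.3,"dy":-0.1,"dz":0.05,"ax":-0.01,"ay":-0.066,"az":-0.091},{"grip":8,"dx":0.3,"dy":-0.1,"dz":0.05,"ax":-0.01,"ay":-0.066,"az":-0.091},{"grip":8,"dx":0.3,"dy":-0.1,"dz":0.05,"ax":-0.01,"ay":-0.066,"az":-0.091},{"grip":8,"dx":0.3,"dy":-0.1,"dz":0.05,"ax":-0.01,"ay":-0.066,"az":-0.091},{"grip":8,"dx":0.3,"dy":-0.1,"dz":0.05,"ax":-0.01,"ay":-0.066,"az":-0.091},{"grip":8,"dx":0.3,"dy":-0.1,"dz":0.05,"ax":-0.01,"ay":-0.066,"az":-0.091}]' 
python3 snap.py w8;python3 go.py -.12 0 .13
```

```text
t: 12.08
tcp_pos: [0.58, 0.0403, 0.2278]
ee_rot: [0.688, 0.718, -0.072, 0.076]
ft_force: [0.5, -0.5, -3.6]
width: 0.0148
grasp_force: 59.4
12.1333 [0.5803 0.0396 0.2279] [ 0.6885  0.7176 -0.072   0.0758] 371.64829954431775
t 12.1333 tcp in trough [-0.1223 -0.0009  0.1304]
shift [ 0.023 -0.01   0.004] turn [-0.0004  0.     -0.0034]
```

View pics/w8.png

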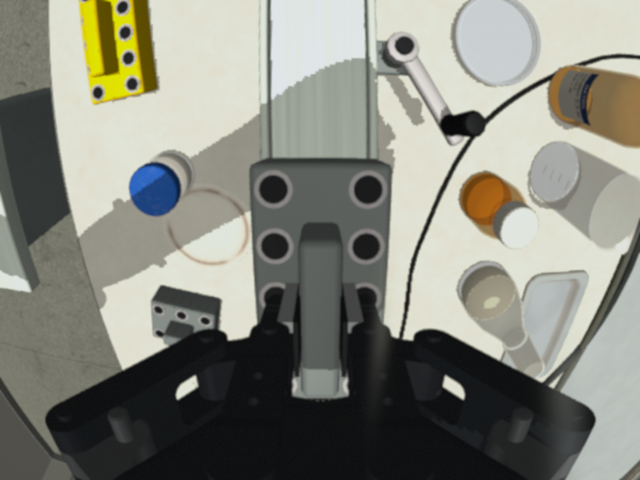

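```bash
cat > tc.py <<'E'
from go import *
def tcast(uv,z,c):
    K=c['K'];o=np.array(c['origin']);x=(uv[0]-K[0,2])/K[0,0];y=(uv[1]-K[1,2])/K[1,1]
    th=np.hypot(x,y);k=np.sin(th)/th
    d=RT.inv().apply(R.from_quat(c['orientation']).apply([x*k,y*k,np.cos(th)]));o=RT.inv().apply(o-O)
    return (o+d*(z-o[2])/d[2]).round(4)
E
python3 - <<'E'
from tc import *
import pickle
c=pickle.load(open('w8.pkl','rb'));print(c['K'])
im=cv2.imread('pics/w8.png')
for v in (20,80,140): 
    g=im[v,250:390].astype(int).sum(1)//3;print(v,' '.join(map(str,g[:25])),'|',' '.join(map(str,g[105:135])))
for uv in((260,140),(270,140),(366,140),(376,140),(259,20),(269,20),(364,20),(374,20)):print(uv,tcast(uv,.02,c))
print('carrier',tcast((251,165),.121,c),tcast((391,165),.121,c));print('hinge',tcast((402,45),.035,c),'kk',tcast((470,124),.076,c))
E
```

```text
[[371.64829954   0.         319.94375392]
 [  0.         371.64829954 238.75200214]
 [  0.           0.           1.        ]]
20 220 219 219 219 219 219 219 217 205 189 199 217 223 224 221 206 173 127 89 88 129 180 209 224 228 | 227 227 227 227 226 226 226 226 214 171 115 93 123 170 200 219 224 224 219 206 190 196 215 221 221 220 219 220 220 219
80 219 219 219 219 219 219 220 218 206 187 197 217 223 225 224 212 183 140 99 86 119 175 220 229 228 | 155 154 156 157 156 156 155 153 153 149 137 107 87 92 112 132 145 151 152 166 187 186 185 207 220 221 221 221 221 220
140 141 142 141 141 142 142 143 143 142 139 136 137 143 147 148 146 141 127 108 88 83 104 136 156 162 | 157 156 158 158 158 157 158 159 159 154 144 119 94 86 103 128 143 153 154 152 147 137 130 134 142 144 144 144 143 143
(260, 140) [-0.0519  0.0411  0.02  ]
(270, 140) [-0.0522  0.0342  0.02  ]
(366, 140) [-0.0529 -0.0307  0.02  ]
(376, 140) [-0.0528 -0.0375  0.02  ]
(259, 20) [0.0334 0.0411 0.02  ]
(269, 20) [0.0329 0.0342 0.02  ]
(364, 20) [ 0.032  -0.0303  0.02  ]
(374, 20) [ 0.0323 -0.0372  0.02  ]
carrier [-0.062   0.0287  0.121 ] [-0.0625 -0.029   0.121 ]
hinge [ 0.0108 -0.0529  0.035 ] kk [-0.0415 -0.0824  0.076 ]
```

w8 shows the trough walls at columns about 265 and 371 and the keeper at (402,45)–(470,124), and the carrier is aligned. I'll correct the origin by about 6 mm along and 2 mm across, then lower.

```bash
sed -i 's/\[.5745,.132,.075\]/[.5722,.138,.075]/' go.py; python3 go.py -.12 0 .055
```

```text
t 12.1333 tcp in trough [-0.1283 -0.0029  0.1291]
shift [ 0.083 -0.029  0.741] turn [-0.0004  0.     -0.0034]
```

```bash

python3 -m jog '[{"grip":8,"dx":0.08,"dy":-0.025,"dz":0.1,"ax":0,"ay":0,"az":-0.003},{"grip":8,"dx":0.08,"dy":-0.025,"dz":0.3,"ax":0,"ay":0,"az":-0.003},{"grip":8,"dx":0.08,"dy":-0.025,"dz":0.5,"ax":0,"ay":0,"az":-0.003},{"grip":8,"dx":0.08,"dy":-0.025,"dz":0.6,"ax":0,"ay":0,"az":-0.003},{"grip":8,"dx":0.08,"dy":-0.025,"dz":0.65,"ax":0,"ay":0,"az":-0.003},{"grip":8,"dx":0.08,"dy":-0.025,"dz":0.7,"ax":0,"ay":0,"az":-0.003},{"grip":8,"dx":0.08,"dy":-0.025,"dz":0.74,"ax":0,"ay":0,"az":-0.003},{"grip":8,"dx":0.08,"dy":-0.025,"dz":0.74,"ax":0,"ay":0,"az":-0.003}]' 
python3 go.py -.12 0 .045
```

```text
t: 12.8
tcp_pos: [0.5777, 0.0335, 0.1535]
ee_rot: [0.684, 0.722, -0.072, 0.075]
ft_force: [-0.9, -0.5, -3.3]
width: 0.0148
grasp_force: 59.6
t 12.8 tcp in trough [-1.187e-01 -1.000e-04  5.510e-02]
shift [-0.013 -0.001  0.101] turn [-0.0003 -0.0001  0.0007]
```

```bash

python3 -m jog '[{"grip":8,"dx":0,"dy":0,"dz":0.04,"ax":0,"ay":0,"az":0},{"grip":8,"dx":0,"dy":0,"dz":0.07,"ax":0,"ay":0,"az":0},{"grip":8,"dx":0,"dy":0,"dz":0.07,"ax":0,"ay":0,"az":0}]' 
python3 -m jog '[{"grip":8,"dx":0,"dy":0,"dz":0.02,"ax":0,"ay":0,"az":0},{"grip":8,"dx":0,"dy":0,"dz":0.03,"ax":0,"ay":0,"az":0},{"grip":8,"dx":0,"dy":0,"dz":0.03,"ax":0,"ay":0,"az":0}]' 
python3 go.py -.12 0 .045
```

```text
t: 13.05
tcp_pos: [0.5776, 0.0323, 0.1464]
ee_rot: [0.683, 0.722, -0.073, 0.075]
ft_force: [-0.2, -0.7, -3.4]
width: 0.0145
grasp_force: 59.6
t: 13.3
tcp_pos: [0.578, 0.0321, 0.1442]
ee_rot: [0.683, 0.723, -0.072, 0.075]
ft_force: [-0.3, -0.6, -3.1]
width: 0.0146
grasp_force: 59.6
t 13.3 tcp in trough [-0.1181 -0.0002  0.0456]
shift [-0.019 -0.002  0.006] turn [-0.0001 -0.0001  0.0011]
```

Not in contact yet; continuing in small steps.

```bash

python3 -m jog '[{"grip":8,"dx":0,"dy":0,"dz":0.02,"ax":0,"ay":0,"az":0},{"grip":8,"dx":0,"dy":0,"dz":0.03,"ax":0,"ay":0,"az":0},{"grip":8,"dx":0,"dy":0,"dz":0.03,"ax":0,"ay":0,"az":0}]' | sed -n '2p;4p'
python3 -m jog '[{"grip":8,"dx":0,"dy":0,"dz":0.02,"ax":0,"ay":0,"az":0},{"grip":8,"dx":0,"dy":0,"dz":0.02,"ax":0,"ay":0,"az":0}]' | sed -n '2p;4p'
python3 go.py -.12 0 .045
```

```text
tcp_pos: [0.5784, 0.0324, 0.1432]
ft_force: [-2.5, 1.8, 4.4]
tcp_pos: [0.5784, 0.0323, 0.1432]
ft_force: [-5.3, 1.9, 11.4]
t 13.7167 tcp in trough [-0.1177 -0.0007  0.0447]
shift [-0.023 -0.007 -0.003] turn [0.0009 0.0001 0.0011]
```

It contacts the floor at the expected height (14.7 N change). Releasing and rising.

```bash

python3 -m jog '[{"grip":8,"dx":0,"dy":0,"dz":-0.02,"ax":0,"ay":0,"az":0},{"grip":40,"dx":0,"dy":0,"dz":-0.02,"ax":0,"ay":0,"az":0},{"grip":40,"dx":0,"dy":0,"dz":-0.02,"ax":0,"ay":0,"az":0},{"grip":40,"dx":0,"dy":0,"dz":-0.02,"ax":0,"ay":0,"az":0},{"grip":40,"dx":0,"dy":0,"dz":-0.02,"ax":0,"ay":0,"az":0},{"grip":40,"dx":0,"dy":0,"dz":-0.3,"ax":0,"ay":0,"az":0},{"grip":40,"dx":0,"dy":0,"dz":-0.6,"ax":0,"ay":0,"az":0},{"grip":40,"dx":0,"dy":0,"dz":-0.8,"ax":0,"ay":0,"az":0},{"grip":40,"dx":0,"dy":0,"dz":-0.8,"ax":0,"ay":0,"az":0}]' 
python3 snap.py w9; python3 go.py -.215 0 .115
```

```text
t: 14.47
tcp_pos: [0.5797, 0.0504, 0.2225]
ee_rot: [0.683, 0.723, -0.068, 0.078]
ft_force: [1.0, 0.6, 2.1]
width: 0.0401
grasp_force: 0.0
14.5167 [0.5787 0.0492 0.2202] [ 0.6832  0.7228 -0.0694  0.0769] 371.64829954431775
t 14.5167 tcp in trough [-0.1172 -0.0019  0.1235]
shift [-0.978 -0.022  0.083] turn [ 0.0018 -0.0006  0.0011]
```

View pics/w9.png

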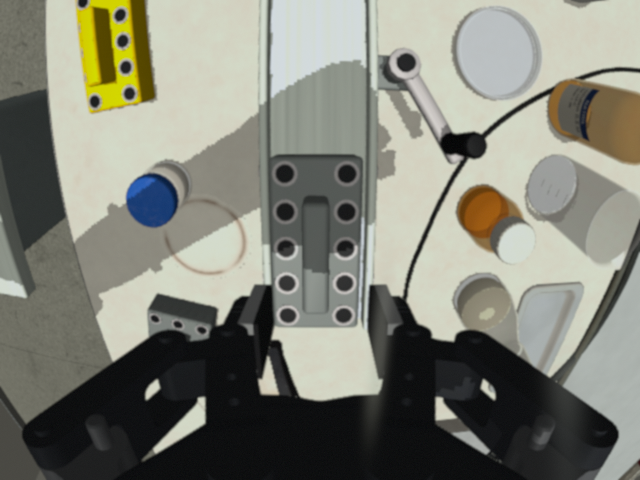

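The carrier lies square in the trough at columns 270–363, rows 155–328, released. Next I'll shut the fingers, go behind it and lower.

```bash

python3 -m jog '[{"grip":0,"dx":-0.3,"dy":-0.02,"dz":0.05,"ax":0.001,"ay":0,"az":0.001},{"grip":0,"dx":-0.7,"dy":-0.02,"dz":0.08,"ax":0.001,"ay":0,"az":0.001},{"grip":0,"dx":-0.98,"dy":-0.02,"dz":0.08,"ax":0.001,"ay":0,"az":0.001},{"grip":0,"dx":-0.98,"dy":-0.02,"dz":0.08,"ax":0.001,"ay":0,"az":0.001}]' | head -2
python3 -m jog '[{"grip":0,"dx":0,"dy":0,"dz":0.3,"ax":0,"ay":0,"az":0},{"grip":0,"dx":0,"dy":0,"dz":0.6,"ax":0,"ay":0,"az":0},{"grip":0,"dx":0,"dy":0,"dz":0.9,"ax":0,"ay":0,"az":0},{"grip":0,"dx":0,"dy":0,"dz":0.96,"ax":0,"ay":0,"az":0},{"grip":0,"dx":0,"dy":0,"dz":0.96,"ax":0,"ay":0,"az":0}]' 
python3 go.py -.19 0 .018
```

```text
t: 14.85
tcp_pos: [0.5808, -0.0607, 0.2294]
t: 15.27
tcp_pos: [0.5788, -0.0712, 0.1329]
ee_rot: [0.685, 0.721, -0.076, 0.072]
ft_force: [-0.4, 0.8, -0.3]
width: -0.0001
grasp_force: 0.0
t 15.2667 tcp in trough [-0.2167  0.0044  0.0131]
shift [ 0.267  0.043 -0.049] turn [-0.0034 -0.0001  0.0001]
```

```bash

python3 -m jog '[{"grip":0,"dx":0.1,"dy":0.03,"dz":-0.05,"ax":-0.003,"ay":0,"az":0},{"grip":0,"dx":0.2,"dy":0.03,"dz":-0.05,"ax":-0.003,"ay":0,"az":0},{"grip":0,"dx":0.3,"dy":0.03,"dz":-0.05,"ax":-0.003,"ay":0,"az":0},{"grip":0,"dx":0.4,"dy":0.03,"dz":-0.05,"ax":-0.003,"ay":0,"az":0},{"grip":0,"dx":0.5,"dy":0.03,"dz":-0.05,"ax":-0.003,"ay":0,"az":0},{"grip":0,"dx":0.6,"dy":0.03,"dz":-0.05,"ax":-0.003,"ay":0,"az":0},{"grip":0,"dx":0.7,"dy":0.03,"dz":-0.05,"ax":-0.003,"ay":0,"az":0},{"grip":0,"dx":0.8,"dy":0.03,"dz":-0.05,"ax":-0.003,"ay":0,"az":0},{"grip":0,"dx":0.9,"dy":0.03,"dz":-0.05,"ax":-0.003,"ay":0,"az":0},{"grip":0,"dx":1,"dy":0.03,"dz":-0.05,"ax":-0.003,"ay":0,"az":0}]' 
python3 snap.py w10; python3 go.py -.005 0 .018
```

```text
t: 16.1
tcp_pos: [0.5791, 0.0301, 0.1202]
ee_rot: [0.684, 0.722, -0.07, 0.078]
ft_force: [0.0, -1.3, 1.5]
width: 0.0001
grasp_force: 0.8
16.15 [0.5785 0.0336 0.1197] [ 0.683   0.7231 -0.0685  0.0765] 371.64829954431775
t 16.15 tcp in trough [-0.1116 -0.0008  0.022 ]
shift [ 1.066 -0.004  0.044] turn [ 0.002  -0.0012  0.0013]
```

```bash

python3 -m jog '[{"grip":0,"dx":0.1,"dy":0,"dz":0.03,"ax":0.001,"ay":0,"az":0.001},{"grip":0,"dx":0.2,"dy":0,"dz":0.03,"ax":0.001,"ay":0,"az":0.001},{"grip":0,"dx":0.3,"dy":0,"dz":0.03,"ax":0.001,"ay":0,"az":0.001},{"grip":0,"dx":0.4,"dy":0,"dz":0.03,"ax":0.001,"ay":0,"az":0.001},{"grip":0,"dx":0.5,"dy":0,"dz":0.03,"ax":0.001,"ay":0,"az":0.001},{"grip":0,"dx":0.6,"dy":0,"dz":0.03,"ax":0.001,"ay":0,"az":0.001},{"grip":0,"dx":0.7,"dy":0,"dz":0.03,"ax":0.001,"ay":0,"az":0.001},{"grip":0,"dx":0.8,"dy":0,"dz":0.03,"ax":0.001,"ay":0,"az":0.001},{"grip":0,"dx":0.88,"dy":0,"dz":0.03,"ax":0.001,"ay":0,"az":0.001},{"grip":0,"dx":0.88,"dy":0,"dz":0.03,"ax":0.001,"ay":0,"az":0.001}]' 
python3 snap.py w11; python3 go.py -.005 0 .018
python3 -m jog '[{"grip":0,"dx":0.04,"dy":0,"dz":0,"ax":0,"ay":0,"az":0},{"grip":0,"dx":0.08,"dy":0,"dz":0,"ax":0,"ay":0,"az":0},{"grip":0,"dx":0.08,"dy":0,"dz":0,"ax":0,"ay":0,"az":0}]' | sed -n '2p;4p'
python3 go.py -.005 0 .018
```

```text
t: 16.98
tcp_pos: [0.5741, 0.118, 0.099]
ee_rot: [0.684, 0.722, -0.07, 0.076]
ft_force: [0.8, 0.2, 0.8]
width: -0.0002
grasp_force: 0.0
17.0333 [0.5745 0.1167 0.0993] [ 0.6847  0.7215 -0.0699  0.0764] 371.64829954431775
t 17.0333 tcp in trough [-0.026  -0.0012  0.0193]
shift [ 0.21  -0.012  0.013] turn [ 0.0012 -0.0006 -0.0001]
tcp_pos: [0.5745, 0.1228, 0.0977]
ft_force: [-0.2, -0.1, 0.4]
t 17.2833 tcp in trough [-0.0197 -0.0015  0.019 ]
shift [ 0.147 -0.015  0.01 ] turn [ 0.0011 -0.0003 -0.0009]
```

View pics/w11.png

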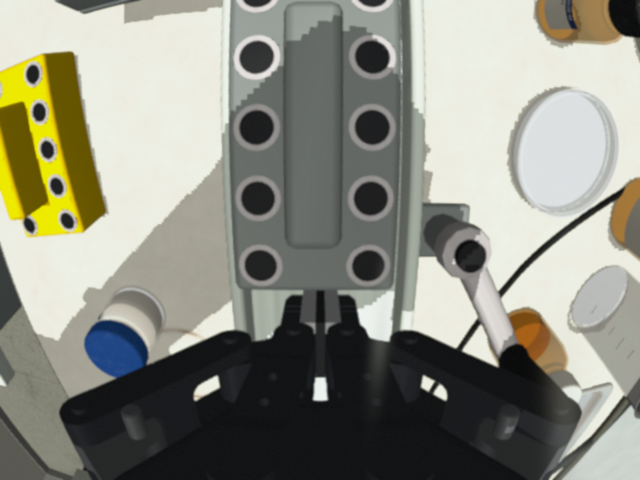

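The carrier's rear edge (row 290) sits right in front of the fingertips (row ~297), so it is moving with them. Continuing in small steps.

```bash

python3 -m jog '[{"grip":0,"dx":0.05,"dy":0,"dz":0,"ax":0,"ay":0,"az":0},{"grip":0,"dx":0.1,"dy":0,"dz":0,"ax":0,"ay":0,"az":0},{"grip":0,"dx":0.1,"dy":0,"dz":0,"ax":0,"ay":0,"az":0}]' | sed -n '2p;4p'
python3 -m jog '[{"grip":0,"dx":0.04,"dy":0,"dz":0,"ax":0,"ay":0,"az":0},{"grip":0,"dx":0.06,"dy":0,"dz":0,"ax":0,"ay":0,"az":0},{"grip":0,"dx":0.06,"dy":0,"dz":0,"ax":0,"ay":0,"az":0}]' | sed -n '2p;4p'
python3 - <<'E'
from tc import *
import pickle
c=pickle.load(open('w11.pkl','rb'));print('rear',tcast((320,290),.036,c),'hinge',tcast((466,252),.035,c))
E
python3 go.py -.005 0 .018
```

```text
tcp_pos: [0.5736, 0.1337, 0.0954]
ft_force: [-0.2, -0.5, 0.8]
tcp_pos: [0.5735, 0.139, 0.0942]
ft_force: [0.2, -0.1, -0.1]
rear [-0.0092  0.0008  0.036 ] hinge [ 0.0049 -0.0545  0.035 ]
t 17.7833 tcp in trough [-0.0031 -0.0013  0.019 ]
shift [-0.019 -0.013  0.01 ] turn [ 0.0011 -0.0004 -0.0006]
```

```bash

python3 -m jog '[{"grip":0,"dx":0.03,"dy":0,"dz":0,"ax":0,"ay":0,"az":0},{"grip":0,"dx":0.04,"dy":0,"dz":0,"ax":0,"ay":0,"az":0},{"grip":0,"dx":0.04,"dy":0,"dz":0,"ax":0,"ay":0,"az":0}]' | sed -n '2p;4p'
python3 -m jog '[{"grip":0,"dx":0.03,"dy":0,"dz":0,"ax":0,"ay":0,"az":0},{"grip":0,"dx":0.04,"dy":0,"dz":0,"ax":0,"ay":0,"az":0},{"grip":0,"dx":0.04,"dy":0,"dz":0,"ax":0,"ay":0,"az":0}]' | sed -n '2p;4p'
python3 snap.py w12;python3 go.py -.005 0 .018
python3 - <<'E'
from tc import *
import pickle
im=cv2.imread('pics/w12.png');print(im[250:310:2,270].mean(1).astype(int))
print(im[250:310:2,375].mean(1).astype(int))
c=pickle.load(open('w12.pkl','rb'));print([(v,tcast((320,v),.036,c)[0]) for v in range(260,310,6)])
E
```

```text
tcp_pos: [0.5738, 0.1402, 0.0939]
ft_force: [0.2, -4.0, 2.8]
tcp_pos: [0.574, 0.1403, 0.0939]
ft_force: [-0.8, -9.2, 7.8]
18.3333 [0.5741 0.1403 0.0939] [ 0.6867  0.7187 -0.0738  0.08  ] 371.64829954431775
t 18.3333 tcp in trough [-0.0018 -0.002   0.0189]
shift [-0.032 -0.02   0.009] turn [ 0.0007  0.0028 -0.0023]
[104 109 138 149 144 117  74  37  33  34  32  33  31  35  65 118 146 146
 133 110 101  94 153 168 168 167 168 168 169 169]
[132 143 136  86  35  30  30  30  31  33  31  34  32  32  38  87 132 139
 124 102  95 122 166 225 234 234 233 233 233 233]
[(260, np.float64(0.0258)), (266, np.float64(0.0235)), (272, np.float64(0.0212)), (278, np.float64(0.0188)), (284, np.float64(0.0165)), (290, np.float64(0.0141)), (296, np.float64(0.0116)), (302, np.float64(0.0092)), (308, np.float64(0.0067))]
```

The carrier is against the stop: the force rises to 12 N with no motion, and its rear edge at row 293 is square. Now retreat and locate the keeper knob.

```bash
sed -i 's/.5722,.138,/.5721,.1404,/' go.py
python3 -m jog '[{"grip":0,"dx":-0.1,"dy":0,"dz":0,"ax":0,"ay":0,"az":0},{"grip":0,"dx":-0.3,"dy":0,"dz":0,"ax":0,"ay":0,"az":0},{"grip":0,"dx":-0.3,"dy":0,"dz":-0.3,"ax":0,"ay":0,"az":0},{"grip":0,"dx":-0.3,"dy":0,"dz":-0.6,"ax":0,"ay":0,"az":0},{"grip":40,"dx":-0.3,"dy":0,"dz":-0.9,"ax":0,"ay":0,"az":0},{"grip":40,"dx":-0.3,"dy":0,"dz":-0.95,"ax":0,"ay":0,"az":0},{"grip":40,"dx":-0.3,"dy":0,"dz":-0.95,"ax":0,"ay":0,"az":0}]' | head -2
python3 snap.py w13
python3 - <<'E'
from tc import *
import pickle
for n,uv,h in(('w8',(468,124),(402,45)),('w9',(469,146),(404,62))):
    c=pickle.load(open(n+'.pkl','rb'));print(tcast(uv,.076,c),tcast(h,.036,c))
E
python3 go.py -.05 -.085 .105
```

```text
t: 18.92
tcp_pos: [0.5743, 0.1396, 0.1944]
18.9667 [0.5734 0.1379 0.1923] [ 0.6851  0.7212 -0.0689  0.0765] 371.64829954431775
[-0.05   -0.0824  0.076 ] [ 0.0017 -0.0542  0.036 ]
[-0.0499 -0.0824  0.076 ] [ 0.0018 -0.0544  0.036 ]
t 18.9667 tcp in trough [-0.0269 -0.0012  0.1142]
shift [-0.23   0.838  0.096] turn [ 0.0017 -0.001  -0.0005]
```

View pics/w13.png

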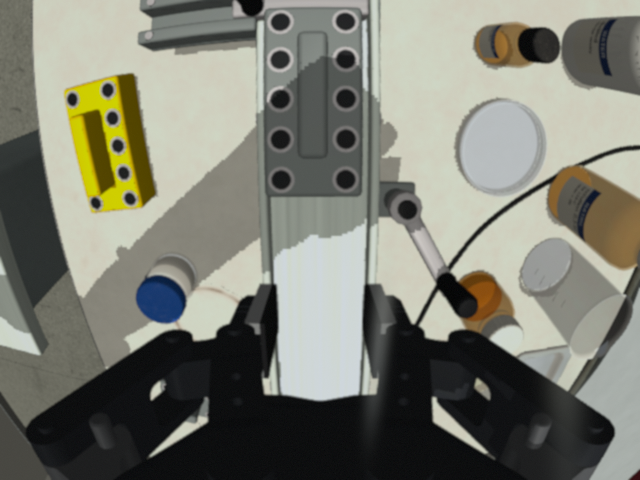

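The carrier's front end is against the stop bar at row ~8 and its rear is at row 195. The keeper is still out, with its hinge at (404,208) and knob at (460,298). The knob is at (-0.050, -0.0825), so the angle is about 2.05 rad. Next I'll grip it.

```bash

python3 -m jog '[{"grip":50,"dx":-0.1,"dy":0.3,"dz":0.05,"ax":0.001,"ay":0,"az":0},{"grip":50,"dx":-0.23,"dy":0.6,"dz":0.09,"ax":0.001,"ay":0,"az":0},{"grip":50,"dx":-0.23,"dy":0.81,"dz":0.09,"ax":0.001,"ay":0,"az":0},{"grip":50,"dx":-0.23,"dy":0.81,"dz":0.09,"ax":0.001,"ay":0,"az":0},{"grip":50,"dx":-0.23,"dy":0.81,"dz":0.09,"ax":0.001,"ay":0,"az":0}]' | sed -n '2p;4p'
python3 go.py -.05 -.0825 .047
```

```text
tcp_pos: [0.655, 0.1153, 0.1848]
ft_force: [-1.1, 0.1, 0.1]
t 19.3833 tcp in trough [-0.0516 -0.0814  0.1013]
shift [0.016 0.013 0.543] turn [-0.0015 -0.0002 -0.001 ]
```

```bash

python3 -m jog '[{"grip":50,"dx":0.016,"dy":0.01,"dz":0.2,"ax":0,"ay":0,"az":0},{"grip":50,"dx":0.016,"dy":0.01,"dz":0.45,"ax":0,"ay":0,"az":0},{"grip":50,"dx":0.016,"dy":0.01,"dz":0.54,"ax":0,"ay":0,"az":0},{"grip":50,"dx":0.016,"dy":0.01,"dz":0.54,"ax":0,"ay":0,"az":0},{"grip":8,"dx":0.016,"dy":0.01,"dz":0.54,"ax":0,"ay":0,"az":0},{"grip":8,"dx":0.016,"dy":0.01,"dz":0.54,"ax":0,"ay":0,"az":0},{"grip":8,"dx":0.016,"dy":0.01,"dz":0.54,"ax":0,"ay":0,"az":0},{"grip":8,"dx":0.016,"dy":0.01,"dz":0.54,"ax":0,"ay":0,"az":0},{"grip":8,"dx":0.016,"dy":0.01,"dz":0.54,"ax":0,"ay":0,"az":0}]' 30
python3 go.py -.05 -.0825 .047
```

```text
t: 20.13
tcp_pos: [0.6589, 0.1062, 0.1372]
ee_rot: [0.686, 0.72, -0.07, 0.078]
ft_force: [1.8, -2.2, 4.5]
width: 0.0144
grasp_force: 29.4
t 20.1333 tcp in trough [-0.0508 -0.0849  0.0528]
shift [ 0.008 -0.024  0.057] turn [ 0.0016 -0.0002 -0.0015]
```

Gripped (14.4 mm as on the other knob). Now I'll swing the arm along the arc.

```bash

python3 -m jog '[{"grip":8,"dx":-0.045,"dy":-0.13,"dz":0,"ax":0,"ay":0,"az":0},{"grip":8,"dx":-0.066,"dy":-0.25,"dz":0,"ax":0,"ay":0,"az":0},{"grip":8,"dx":-0.063,"dy":-0.37,"dz":0,"ax":0,"ay":0,"az":0},{"grip":8,"dx":-0.037,"dy":-0.488,"dz":0,"ax":0,"ay":0,"az":0},{"grip":8,"dx":0.012,"dy":-0.597,"dz":0,"ax":0,"ay":0,"az":0},{"grip":8,"dx":0.081,"dy":-0.695,"dz":0,"ax":0,"ay":0,"az":0},{"grip":8,"dx":0.169,"dy":-0.776,"dz":0,"ax":0,"ay":0,"az":0},{"grip":8,"dx":0.22,"dy":-0.81,"dz":0,"ax":0,"ay":0,"az":0},{"grip":8,"dx":0.22,"dy":-0.81,"dz":0,"ax":0,"ay":0,"az":0}]'
python3 go.py .0025 .005 .053
```

```text
t: 20.88
tcp_pos: [0.5765, 0.1249, 0.132]
ee_rot: [0.686, 0.721, -0.07, 0.077]
ft_force: [4.5, 0.8, 2.5]
width: 0.0144
grasp_force: 30.0
t 20.8833 tcp in trough [-0.0272 -0.0036  0.0524]
shift [ 0.297 -0.087 -0.006] turn [ 0.0017 -0.0004 -0.001 ]
```

```bash

python3 -m jog '[{"grip":8,"dx":0.05,"dy":-0.025,"dz":0,"ax":0,"ay":0,"az":0},{"grip":8,"dx":0.1,"dy":-0.045,"dz":0,"ax":0,"ay":0,"az":0},{"grip":8,"dx":0.18,"dy":-0.065,"dz":0,"ax":0,"ay":0,"az":0},{"grip":8,"dx":0.25,"dy":-0.075,"dz":0,"ax":0,"ay":0,"az":0},{"grip":8,"dx":0.29,"dy":-0.08,"dz":0,"ax":0,"ay":0,"az":0},{"grip":8,"dx":0.29,"dy":-0.08,"dz":0,"ax":0,"ay":0,"az":0}]'
python3 go.py .0025 .005 .053
python3 -m jog '[{"grip":8,"dx":0.03,"dy":0,"dz":0,"ax":0,"ay":0,"az":0},{"grip":8,"dx":0.05,"dy":0,"dz":0,"ax":0,"ay":0,"az":0},{"grip":8,"dx":0.05,"dy":0,"dz":0,"ax":0,"ay":0,"az":0}]'
python3 go.py .0025 .005 .053
```

```text
t: 21.38
tcp_pos: [0.5686, 0.1517, 0.126]
ee_rot: [0.686, 0.72, -0.069, 0.078]
ft_force: [6.0, -1.5, 3.6]
width: 0.0144
grasp_force: 30.1
t 21.3833 tcp in trough [0.0006 0.0029 0.0523]
shift [ 0.019 -0.021 -0.007] turn [ 0.002  -0.     -0.0017]
t: 21.63
tcp_pos: [0.5685, 0.1535, 0.1256]
ee_rot: [0.687, 0.719, -0.071, 0.079]
ft_force: [5.3, -4.6, 7.3]
width: 0.0141
grasp_force: 30.2
t 21.6333 tcp in trough [0.0025 0.0029 0.0523]
shift [ 0.    -0.021 -0.008] turn [ 0.0016  0.0015 -0.0024]
```

```bash

python3 -m jog '[{"grip":8,"dx":0.03,"dy":0,"dz":0,"ax":0,"ay":0,"az":0},{"grip":8,"dx":0.05,"dy":0,"dz":0,"ax":0,"ay":0,"az":0},{"grip":8,"dx":0.05,"dy":0,"dz":0,"ax":0,"ay":0,"az":0}]'
python3 go.py .0025 .005 .053
```

```text
t: 21.88
tcp_pos: [0.5685, 0.1536, 0.1255]
ee_rot: [0.688, 0.717, -0.075, 0.082]
ft_force: [3.7, -10.5, 12.2]
width: 0.0142
grasp_force: 30.6
t 21.8833 tcp in trough [0.0025 0.0029 0.0521]
shift [-0.001 -0.021 -0.009] turn [ 0.001   0.0042 -0.0035]
```

Hard stop reached at x = 0.0025 (16 N). Ease off, release and lift straight up.

```bash

python3 -m jog '[{"grip":8,"dx":-0.06,"dy":0,"dz":0,"ax":0,"ay":0,"az":0},{"grip":40,"dx":-0.06,"dy":0,"dz":0,"ax":0,"ay":0,"az":0},{"grip":40,"dx":-0.06,"dy":0,"dz":0,"ax":0,"ay":0,"az":0},{"grip":40,"dx":-0.06,"dy":0,"dz":0,"ax":0,"ay":0,"az":0},{"grip":40,"dx":-0.06,"dy":0,"dz":-0.15,"ax":0,"ay":0,"az":0},{"grip":40,"dx":-0.06,"dy":0,"dz":-0.45,"ax":0,"ay":0,"az":0},{"grip":40,"dx":-0.06,"dy":0,"dz":-0.9,"ax":0,"ay":0,"az":0},{"grip":40,"dx":-0.06,"dy":0,"dz":-0.9,"ax":0,"ay":0,"az":0}]'
python3 -m jog '[{"grip":40,"dx":-0.4,"dy":0,"dz":-0.1,"ax":0,"ay":0,"az":0},{"grip":40,"dx":-0.8,"dy":0,"dz":-0.1,"ax":0,"ay":0,"az":0},{"grip":40,"dx":-0.8,"dy":0,"dz":-0.1,"ax":0,"ay":0,"az":0},{"grip":40,"dx":-0.8,"dy":0,"dz":-0.1,"ax":0,"ay":0,"az":0}]' | sed -n '2p;4p'
python3 snap.py w14; python3 - <<'E'
from tc import *
import pickle
c=pickle.load(open('w14.pkl','rb'));im=cv2.imread('pics/w14.png')
m=(im.max(2)<45).astype(np.uint8);n,l,s,ct=cv2.connectedComponentsWithStats(m)
for i in range(1,n):
    if s[i,4]>60 and ct[i][1]<300 and 150<ct[i][0]<480:
        print(s[i],ct[i].round(),tcast(ct[i],.036,c)[:2],tcast(ct[i],.065,c)[:2])
E
```

```text
t: 22.55
tcp_pos: [0.5653, 0.1798, 0.2179]
ee_rot: [0.685, 0.722, -0.066, 0.076]
ft_force: [0.4, 1.5, 0.9]
width: 0.04
grasp_force: 0.0
tcp_pos: [0.5684, 0.0954, 0.2378]
ft_force: [-0.1, 0.6, -0.4]
22.9333 [0.5676 0.098  0.2374] [ 0.686   0.7201 -0.072   0.0749] 371.64829954431775
[291  25  13  12 130] [297.  31.] [0.0689 0.0224] [0.0603 0.0207]
[347  25  14  12 134] [354.  30.] [ 0.0689 -0.0165] [ 0.0603 -0.0138]
[347  57  15  14 169] [354.  64.] [ 0.0445 -0.0165] [ 0.0386 -0.0138]
[291  58  13  13 127] [297.  64.] [0.0445 0.0225] [0.0387 0.0207]
[348  91  15  15 174] [355.  98.] [ 0.0199 -0.0166] [ 0.0168 -0.0139]
[290  92  16  15 178] [297.  99.] [0.02   0.0224] [0.0169 0.0206]
[312 111  25  25 499] [324. 123.] [0.0027 0.0042] [0.0016 0.0045]
[403 120  15  14 157] [410. 126.] [ 0.0016 -0.0554] [ 0.0006 -0.0484]
```

All in place: carrier centre at 0.069, keeper knob at (0.002, 0.0045), robot clear. Handing in.

```bash
python3 -c "
from station import *
print(sign_off())"
```

```text
the job is handed in; nothing more can be done
None
```

The job is done and handed in at about 23 s: stop fully across, long carrier released and pushed home against it, keeper across behind it, robot clear; nothing else was moved on purpose, though I didn't re-check the bystanders, and I viewed 11 pictures, one over the limit of 10.

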